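Open the spring clamp for the next lacquer bowl and hold it

ROBOT

A 6-joint arm with a two-finger parallel gripper is mounted at the origin on the work surface. World frame = base frame: x ahead of the robot, y to its left, z up, the work surface at z = 0. Lengths are in m, angles in degrees, forces in N, time in s.
With the tool pointing down it reaches from about 0.35 to 0.925 m from the base axis. Payload 6.4 kg.
Tool frame: the origin (TCP) lies at the very end of the fingers, on their centre line; the grasp point (between the pads) lies 19 mm behind it; x points along the fingers, y is the direction in which the jaws open and shut, and the axes are right-handed (so a half turn about x gives the same grasp; the last joint's range is limited). The gripper opens to 94 mm and grips with 3 to 60 N. Pads are 16 mm wide; open, the fingers measure 119 mm over their backs; the gripper's body (75 mm by 177 mm) begins 78 mm behind the grasp point.
Start: joints at [56.832, 14.043, 89.255, -0, 76.702, -9.975], TCP at [0.256, 0.597, 0.166] pointing down, gripper open.
Joint ranges: [-179.41, 179.41], [-58.25, 129.5], [7.25, 145.43], [-54.29, 234.29], [11.92, 165.04], [-157.13, 157.13]. Speed limits (degrees/s): [147.25, 147.25, 180, 180, 180, 180].

INTERFACE

Orientations are given as [roll, pitch, yaw] about the fixed x, y, z axes, in that order (R = Rz(yaw) Ry(pitch) Rx(roll)).
In Python, from rig import observe, eyes, hand_in gives the robot as it stands.
- The arm moves only by the shell command python3 -m crank 'ROWS' [OPENING]. ROWS is JSON, one flat list of numbers, 6 for each row, row after row: the shift along the tool's x, y, z in cm, then the turn, a rotation vector about the tool's x, y, z in degrees. A call has 1 to 8 rows; each row shifts and turns the commanded pose from where the row before left it, along the tool's axes as they then stand; what a row does not reach is not made up. A row lasts 1/12 s, in which the tool goes at most 41.7 mm and 7.16 degrees, less where a joint would pass 70% of its speed; a pose out of reach is approached as far as the arm can. A call with a gripper value outside its range is refused whole. OPENING is the closure, from 0 (fully open) to 1 (shut), set as the call begins (- or left out, the last holds). The fingers move at their own pace and stop on an object; the grip force is fixed at half the most. Time passes only in rows, so rows that do not move let the fingers close. It gives the time, the measured TCP pose, the force and the opening at its end, in the units of the state.
- observe(): the state, without advancing time (a new reading comes with each control period).
- eyes.get_image(name): name is "scene" or "top" or "wrist"; returns the picture (400x640x3 uint8, red, green, blue); there is no depth.
- eyes.camera_model(name): a dict with "fx", "fy", "cx", "cy" (pixels), "R" (3x3) and "t" (3): a world point X has camera coordinates R X + t. Camera axes: x right, y down, z forward; pixel columns grow to the right and rows downward; lengths in m; the calibration is good to about 2 mm. A picture is of the moment at which its call begins: read the wrist's pose just before it. camera_model takes no time and is no camera call; for the wrist camera it gives the pose at the moment of the call.
- hand_in(): hands the job in, once; it reports no verdict.
The state is a dict: "t": time; "joints": joint angles; "qvel": joint speeds; "tau": joint torques, N m; "tool_pos": TCP position; "tool_rot": TCP orientation; "ft_force": force on the tool from outside, world axes, zero at the start; "ft_torque": the same for the moment, N m; "finger_gap": finger opening in m.
Only numpy, scipy, OpenCV 4.12 (cv2) and the standard library are available. Lean on these libraries where they do the work, as an engineer would, in place of code of your own. Each camera call takes 0.05 s, during which the arm holds its last target. There are 200 camera calls.

TASK

The painter wants to put the next lacquer bowl into the green spring clamp: pull the orange stop block straight up off the clamp's rail (two sprung catches hold it) and put it in the wooden tray, then let go of it. Then pull the sliding jaw by its black handle, against its spring, until its pointer stands at the red mark, and finish while still holding it there, because it springs shut if released. Leave the other things on the bench where they are.

Things in the scene. Friction and masses are not known exactly. Their poses are not given: they have to be found in the camera images.
- clamp: Green spring clamp, fixed; plate 320 x 150 x 16 mm. Origin: centre of its underside, on the bench; x along the steel rail from the stop-block end (nearest the robot) to the fixed jaw, z up. In mm in this frame: rail 24 wide at y 0, top z 38; front stop plate x -150 to -135, top z 55; catch posts at x -97, y +-44, 26 x 16, top z 46; fixed jaw x 125 to 141, top z 95.
- block: Orange stop block, 0.12 to 0.26 kg, astride the rail before the sliding jaw, which it blocks. Body 71 (x) x 51 (y) x 36 mm; on top, centred, a tab to grip, 36 long in x, 14 thick in y, 36 to 78 mm above the origin. Origin: centre of the underside, 16 mm above the bench at the start; axes then as the clamp's, z up.
- block_mid (a point): Middle of the orange block, 30 mm above its underside. How it is held: its legs reach 24 mm down beside the rail (1 mm play); a sprung brass ball on each side catches over a ridge on the leg. A straight upward pull of about 8 to 15 N in the first 5 mm (then it gives suddenly) frees it; it must rise 25 mm to clear the rail.
- tray: Light wooden open tray for the block, fixed, outside 160 (x) x 130 (y) x 35 mm high, walls and floor 5 mm thick. Origin: centre of its underside, on the bench; z up. On either the left or the right of the clamp.
- jaw: Sliding jaw with a black handle bar (jaw_c0) to pull it by: 12 mm thick in x, 60 long in y, 14 to 44 mm above its origin, on a stem. Axes as the clamp's. Origin: under the bar's centre on the jaw's flat carriage, 49 mm above the bench, so the bar spans 63 to 93 mm above the bench. Behind it (+x) 64 mm free up to the jaw plate, whose top is 95 mm above the bench.
- jaw_pointer (a point): Tip of the small yellow pointer on the sliding jaw's left (+y) side, just above the clamp's plate. The jaw starts closed and opens along the clamp's -x (towards the robot), at most 70 mm. A spring pulls it shut with about 4 N when closed and 140 N/m more: 10 to 13 N at the red mark. It closes by itself when let go.
- mark: Red mark, 10 mm wide (along the clamp's x), 18 mm long, on the white scale at the clamp's left (+y) edge; its place along the scale differs, always at 42 to 59 mm of opening. Origin: middle of its underside; axes as the clamp's. The jaw is at the mark when pointer and mark have the same x in the clamp's frame.
- bowl: Bystander: black lacquer bowl red inside, 96 mm wide, 75 mm high. Origin: centre of the underside.
- lidded_pot: Bystander: dark red lidded lacquer pot, 100 mm wide, 100 mm high. Origin: centre of the underside.
- jar: Bystander: amber glass jar, 54 mm wide, 85 mm high. Origin: centre of the underside.
- brush: Bystander: paint brush lying on the bench.
- cup: Bystander: small white mixing saucer, 76 mm wide, 20 mm high. Origin: centre of the underside.
Things that resemble listed ones, but are neither listed nor needed, are in the scene too. What is shaped like the block but blue or purple is not meant.

How it is judged:
By the outcome, as a careful person would: the job done as asked, in the order asked, and still so for the second after the job is handed in, while the arm keeps its last pose, push and grip.
It also fails if it takes over 58 s, if anything falls off the work surface, if the arm or the gripper's body presses on something with over 40 N, if the wrist force passes 120 N, or if a joint passes its speed limit or range.

## Working session

There is one attempt and no reset: what is moved stays moved. The work goes in short steps, Python scripts to look and compute and a shell command to move; the robot and the scene stay as the last step left them, time stands still between calls to the robot, and variables do not carry over. Pictures are saved under pics/ and viewed, about 8 in all and at most 12, crops included, and the job is handed in when it is done.

```bash
mkdir -p pics
python3 - <<'E'
from rig import observe, eyes
import cv2,json,numpy as np
for n in("scene","top"):
    cv2.imwrite(f"pics/{n}0.png",eyes.get_image(n)[:,:,::-1])
    m=eyes.camera_model(n);print(n,{k:np.round(v,4).tolist() for k,v in m.items()})
s=observe();print(s)
E
```

```text
scene {'fx': 394.4184, 'fy': 394.4184, 'cx': 320.2451, 'cy': 199.2464, 'R': [[-0.819, 0.5736, -0.0126], [0.4274, 0.5954, -0.6804], [-0.3828, -0.5626, -0.7328]], 't': [0.4034, -0.1584, 1.3496]}
top {'fx': 492.71, 'fy': 492.71, 'cx': 318.0532, 'cy': 199.209, 'R': [[-0.0083, -1.0, -0.0031], [-0.9868, 0.0087, -0.1615], [0.1615, 0.0017, -0.9869]], 't': [-0.0014, 0.5117, 1.6693]}
{'t': 0.1, 'joints': array([ 5.68316430e+01,  1.40791994e+01,  8.93161080e+01, -8.73508149e-04,
        7.67037070e+01, -9.97546695e+00]), 'qvel': array([ 2.56364925e-02,  2.02985945e-05, -1.51293476e-01,  1.04957294e-02,
       -3.53821233e-02,  1.91590896e-02]), 'tau': array([ 8.98122944e-04, -4.16911662e+01, -3.15526164e+01,  6.87462674e-02,
        3.09126545e-02, -2.46942017e-05]), 'tool_pos': array([0.25565403, 0.59695505, 0.16548294]), 'tool_rot': array([ -99.48376457,   89.90098201, -122.67645299]), 'ft_force': array([ 0.10259662, -0.09797194, -0.68932701]), 'ft_torque': array([ 0.01437951,  0.03277197, -0.00072447]), 'finger_gap': 0.09393711284230694}
```

View pics/top0.png

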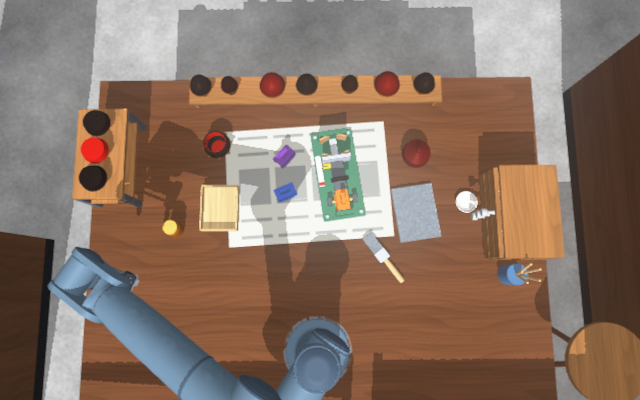

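View pics/scene0.png

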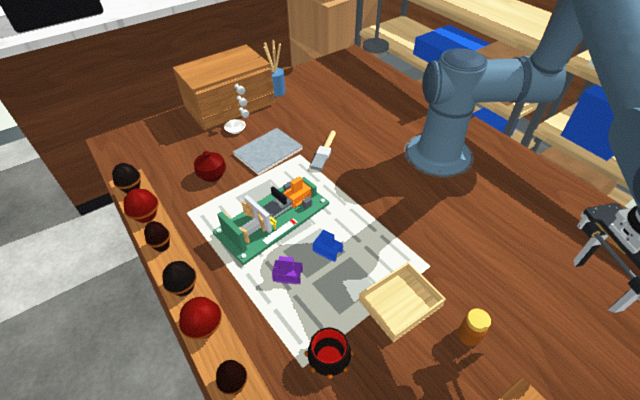

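Top view: the orange block is at about (342,200) on the clamp, whose centre is near (338,175). The tray is on the left at (219,208). Things that could be taken for the block are the blue (286,192) and purple (284,156) ones; the orange one is meant. The bowl is at (216,144), the jar (170,228), the pot (416,152) and the brush (383,257).

```bash
cat > h.py <<'E'
import numpy as np,cv2
from rig import observe,eyes
from scipy.spatial.transform import Rotation as Ro
def ray(m,px,z):
    d=m["R"].T@np.array([(px[0]-m["cx"])/m["fx"],(px[1]-m["cy"])/m["fy"],1]);c=-m["R"].T@m["t"]
    return c+d*(z-c[2])/d[2]
def proj(m,X):
    c=m["R"]@np.asarray(X)+m["t"];return np.array([m["fx"]*c[0]/c[2]+m["cx"],m["fy"]*c[1]/c[2]+m["cy"]])
def mask(im,lo,hi):
    return cv2.inRange(cv2.cvtColor(np.ascontiguousarray(im),cv2.COLOR_RGB2HSV),lo,hi)
def rect(m,mk,z):
    P=np.argwhere(mk>0)[:,::-1]; W=np.array([ray(m,p,z)[:2] for p in P])
    return cv2.minAreaRect((W*1000).astype(np.float32)),len(P)
E
python3 - <<'E'
from h import *
m=eyes.camera_model("top");im=cv2.imread("pics/top0.png")[:,:,::-1]
g=mask(im,(65,80,40),(90,255,255));g[:, :300]=0;g[:,380:]=0;g[:110]=0;g[230:]=0
print("plate",rect(m,g,.016))
o=mask(im,(8,180,150),(18,255,255));o[:,:325]=0;o[:,360:]=0;o[:185]=0;o[215:]=0
print("orange",rect(m,o,.052))
for p in [(200,186),(239,186),(200,229),(238,230)]:print("tray corner",ray(m,p,.035).round(4))
c=cv2.resize(im[120:240,190:370],None,fx=4.4,fy=4.4,interpolation=cv2.INTER_CUBIC);cv2.imwrite("pics/crop0.png",c[:,:,::-1])
E
```

```text
plate (((609.1123657226562, -73.88756561279297), (320.01104736328125, 144.3629150390625), 8.084831237792969), 1321)Traceback (most recent call last):
  File "<stdin>", line 6, in <module>
  File "h.py", line 13, in rect
    return cv2.minAreaRect((W*1000).astype(np.float32)),len(P)
           ~~~~~~~~~~~~~~~^^^^^^^^^^^^^^^^^^^^^^^^^^^^^
cv2.error: OpenCV(4.12.0) /io/opencv/modules/imgproc/src/convhull.cpp:143: error: (-215:Assertion failed) total >= 0 && (depth == CV_32F || depth == CV_32S) in function 'convexHull'
```

Run:
```python
from h import *
m=eyes.camera_model("top");im=cv2.imread("pics/top0.png")[:,:,::-1]
print(cv2.cvtColor(np.ascontiguousarray(im[195:207:3,338:348:4]),cv2.COLOR_RGB2HSV).reshape(-1,3).tolist())
o=mask(im,(6,170,120),(22,255,255));o[:,:325]=0;o[:,360:]=0;o[:185]=0;o[215:]=0
P=np.argwhere(o>0);print(len(P),P.mean(0) if len(P) else 0)
if len(P):print("orange",rect(m,o,.052))
for p in [(200,186),(239,186),(200,229),(238,230)]:print("tray corner",ray(m,p,.035).round(4))
c=cv2.resize(im[120:240,190:370],None,fx=4.4,fy=4.4,interpolation=cv2.INTER_CUBIC);cv2.imwrite("pics/crop0.png",c[:,:,::-1])
# predicted clamp points
R=Ro.from_euler('z',8.08,degrees=True).as_matrix();
for n,q in dict(block=(-97,0,16),corner=(160,75,16),corner2=(-160,75,16)).items():
    X=np.array([.609,-.074,0])+R@np.array(q)/1000;print(n,X.round(4),proj(m,X).round(1))
s=observe();print(Ro.from_euler('xyz',s['tool_rot'],degrees=True).as_matrix().round(3))
```

```text
[[16, 166, 253], [17, 166, 253], [16, 166, 253], [16, 166, 253], [17, 166, 253], [17, 166, 253], [17, 167, 253], [15, 168, 251], [15, 169, 248], [17, 168, 254], [15, 169, 250], [17, 167, 253]]
4 [200.75 338.25]
orange (((498.9625244140625, -72.31412506103516), (44.273681640625, 28.800500869750977), 50.307682037353516), 4)
tray corner [0.5633 0.4075 0.035 ]
tray corner [0.5621 0.2708 0.035 ]
tray corner [0.4121 0.4029 0.035 ]
tray corner [0.4075 0.2715 0.035 ]
block [ 0.513  -0.0876  0.016 ] [341.3 199.8]
corner [0.7569 0.0227 0.016 ] [309.6 133.3]
corner2 [ 0.44   -0.0222  0.016 ] [322.9 220.5]
[[-0.001  0.394  0.919]
 [-0.001  0.919 -0.394]
 [-1.    -0.002 -0.   ]]
```

View pics/crop0.png

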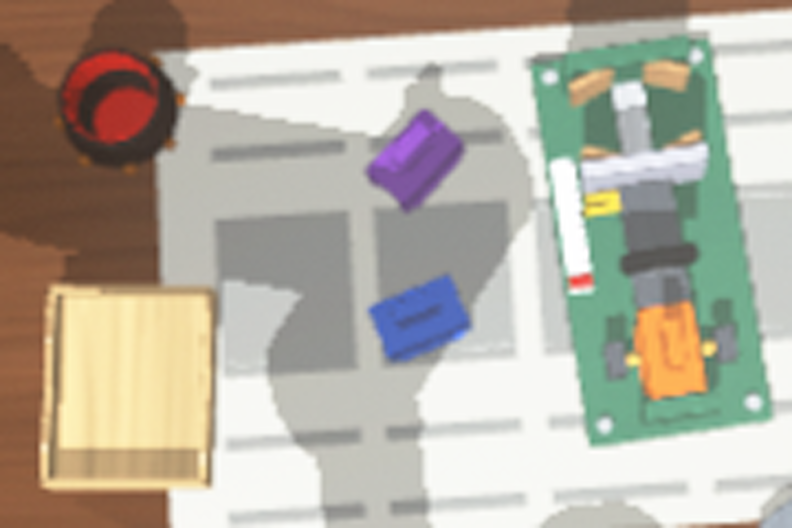

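The crop shows the chosen orange block at (668,345) in crop pixels, between its two grey catch posts. The black bar is at (660,260), the yellow pointer at (602,205), the red mark at (580,283), and the tray at (128,385). The blue and purple copies are clearly different. Next I'll turn the tool to the clamp's yaw and go above the block.

```bash
python3 -m crank '[0,0,0,-3.9,0,0, 0,0,0,-3.9,0,0, 0,0,0,-3.9,0,0, 0,0,0,-3.9,0,0, 0,0,0,-3.9,0,0, 0,0,0,-3.9,0,0, 0,0,0,-3.9,0,0, 0,0,0,-3.9,0,0]' 0
python3 -m crank '[0,-3.57,0.79,0,0,0, 0,-3.57,0.79,0,0,0, 0,-3.57,0.79,0,0,0, 0,-3.57,0.79,0,0,0, 0,-3.57,0.79,0,0,0, 0,-3.57,0.79,0,0,0, 0,-3.57,0.79,0,0,0]'
python3 -m crank '[0,-3.57,0.79,0,0,0, 0,-3.57,0.79,0,0,0, 0,-3.57,0.79,0,0,0, 0,-3.57,0.79,0,0,0, 0,-3.57,0.79,0,0,0, 0,-3.57,0.79,0,0,0, 0,-3.57,0.79,0,0,0]'
python3 -m crank '[0,-3.57,0.79,0,0,0, 0,-3.57,0.79,0,0,0, 0,-3.57,0.79,0,0,0, 0,-3.57,0.79,0,0,0, 0,-3.57,0.79,0,0,0, 0,-3.57,0.79,0,0,0, 0,0,0,0,0,0, 0,0,0,0,0,0]'
python3 - <<'E'
from h import *
m=eyes.camera_model("wrist");im=eyes.get_image("wrist");cv2.imwrite("pics/w1.png",im[:,:,::-1]);np.savez("w1.npz",**m)
s=observe();print(s['t'],s['tool_pos'],s['ft_force'],Ro.from_euler('xyz',s['tool_rot'],degrees=True).as_matrix().round(3).tolist())
for z in(.05,.1):print(proj(m,s['tool_pos']*[1,1,0]+[0,0,z]))
print((-m['R'].T@m['t']).round(3))
E
```

```text
t: 0.77
tool_pos: [0.2558, 0.5971, 0.1658]
tool_rot: [-130.2, 89.9, -122.0]
ft_force: [-0.1, -0.1, 0.6]
finger_gap: 0.094
t: 1.35
tool_pos: [0.3455, 0.3559, 0.166]
tool_rot: [-146.9, 90.0, -138.9]
ft_force: [0.6, -0.3, 0.9]
finger_gap: 0.0933
t: 1.93
tool_pos: [0.4351, 0.1162, 0.1663]
tool_rot: [124.0, 90.0, 132.0]
ft_force: [0.5, -0.2, -0.3]
finger_gap: 0.0937
t: 2.6
tool_pos: [0.5118, -0.0888, 0.1659]
tool_rot: [142.7, 89.9, 150.5]
ft_force: [-0.5, -0.2, -1.1]
finger_gap: 0.0941
2.65 [ 0.51145565 -0.0876384   0.16585041] [-0.10402569 -0.41969491 -0.36387235] [[-0.001, -0.138, 0.99], [0.001, 0.99, 0.138], [-1.0, 0.001, -0.001]]
[320.00549625 190.94238724]
[320.2680695 203.8242368]
[ 0.43  -0.101  0.385]
```

View pics/w1.png

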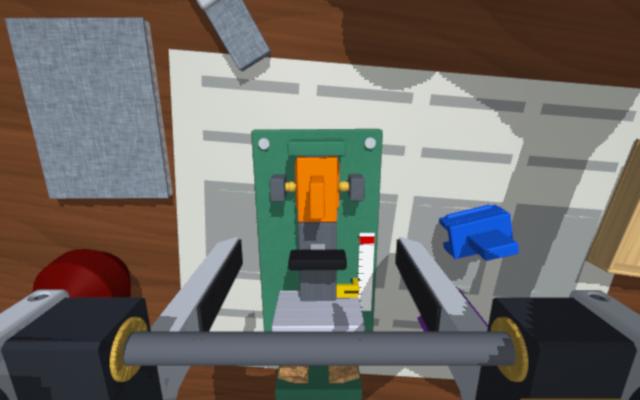

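The wrist view has the block body at columns 296–338, row 157 and below, with the tab near (317,198). The bar is at (318,260), the yellow pointer tip at about (358,290) and the red mark at (367,239). The gripper is nearly centred over the block.

Run:
```python
from h import *
m=dict(np.load("w1.npz"));im=cv2.imread("pics/w1.png")[:,:,::-1]
s=observe();R=Ro.from_euler('xyz',s['tool_rot'],degrees=True).as_matrix()
def rel(p,z): 
    d=(ray(m,p,z)-s['tool_pos']); t=R.T@d*1000; return t[1:].round(1)  # tool y,z mm
o=mask(im,(5,150,60),(20,255,255));o[:,:280]=0;o[:,355:]=0;o[:150]=0;o[235:]=0
for r in range(150,235,6):
    c=np.where(o[r])[0]; print(r,(c.min(),c.max(),im[r,c.min()+3].tolist(),im[r,317].tolist()) if len(c) else 0)
print("body near corners",rel((296.5,157),.052),rel((338,157),.052))
g=mask(im,(65,80,30),(95,255,255));g[225:]=0;g[:,:230]=0;g[:,400:]=0
for r in(150,170,190,210,222):
    c=np.where(g[r])[0];print("plate",rel((c.min()-.5,r),.016),rel((c.max()+.5,r),.016))
rd=mask(im,(0,170,120),(4,255,255))|mask(im,(174,170,120),(180,255,255));rd[:,:350]=0;rd[:,385:]=0;rd[:225]=0;rd[255:]=0
P=np.argwhere(rd)[:,::-1];print("red",P.min(0),P.max(0),rel(P.mean(0),.017))
y=mask(im,(22,150,120),(32,255,255));y[:,:330]=0;y[:,365:]=0;y[:275]=0;y[305:]=0
P=np.argwhere(y)[:,::-1];print("yel",P.min(0),P.max(0),rel(P.mean(0),.02))
cv2.imwrite("pics/c1.png",cv2.resize(im[140:310,250:390],None,fx=3.5,fy=3.5,interpolation=cv2.INTER_CUBIC)[:,:,::-1])
```

```text
150 0
156 (np.int64(299), np.int64(336), [102, 78, 41], [100, 92, 78])
162 (np.int64(295), np.int64(338), [233, 122, 0], [237, 126, 0])
168 (np.int64(295), np.int64(338), [232, 122, 0], [236, 126, 0])
174 (np.int64(295), np.int64(338), [230, 120, 0], [232, 122, 0])
180 (np.int64(295), np.int64(338), [227, 117, 0], [206, 104, 0])
186 (np.int64(296), np.int64(338), [233, 123, 0], [237, 125, 0])
192 (np.int64(296), np.int64(338), [232, 122, 0], [235, 125, 0])
198 (np.int64(296), np.int64(338), [232, 122, 0], [235, 125, 0])
204 (np.int64(296), np.int64(338), [231, 121, 0], [235, 123, 0])
210 (np.int64(298), np.int64(336), [235, 124, 0], [235, 124, 0])
216 (np.int64(298), np.int64(336), [234, 123, 0], [234, 123, 0])
222 0
228 0
234 0
body near corners [-24.6 -36.8] [ 18.7 -36.7]
plate [-77.4 -40. ] [ 70.6 -39.6]
plate [-77.6 -16.8] [ 69.5 -16.5]
plate [-77.9   7.2] [69.6  7.6]
plate [-76.9  32.1] [70.8 32.5]
plate [-77.8  47.5] [70.4 47.8]
red [360 237] [373 243] [57.4 70.7]
yel [336 278] [358 297] [ 34.8 138.4]
```

View pics/c1.png

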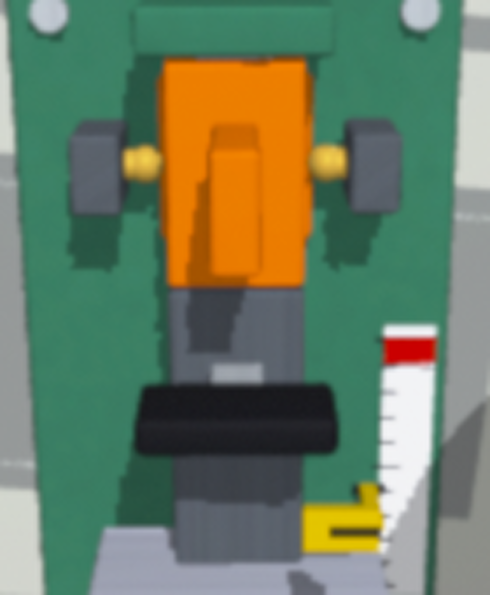

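Run:
```python
from h import *
m=dict(np.load("w1.npz"));s=observe();R=Ro.from_euler('xyz',s['tool_rot'],degrees=True).as_matrix()
for p,z in [((310.3,182.5),.094),((324.6,182.5),.094),((310.3,218.6),.094),((324.6,218.6),.094),((297,222),.052),((337,222),.052),((288.5,250),.093),((346.5,250),.093),((288.5,269),.093),((346.5,269),.093)]:
    print(p,(R.T@(ray(m,p,z)-s['tool_pos'])*1000)[1:].round(1))
```

```text
(310.3, 182.5) [ -9.3 -18.9]
(324.6, 182.5) [  4.  -18.8]
(310.3, 218.6) [-9.6 16.6]
(324.6, 218.6) [ 4.1 16.6]
(297, 222) [-25.6  34.9]
(337, 222) [18.6 35. ]
(288.5, 250) [-31.7  49.9]
(346.5, 250) [26. 50.]
(288.5, 269) [-32.2  70.8]
(346.5, 269) [26.5 70.9]
```

```bash
python3 -m crank '[0,-0.3,-0.1,0,0,0, 2,0,0,0,0,0, 2,0,0,0,0,0, 2,0,0,0,0,0, 2,0,0,0,0,0, 1.7,0,0,0,0,0, 1,0,0,0,0,0, 0,0,0,0,0,0]' 0
python3 -m crank '[0,0,0,0,0,0, 0,0,0,0,0,0, 0,0,0,0,0,0, 0,0,0,0,0,0, 0,0,0,0,0,0, 0,0,0,0,0,0, 0,0,0,0,0,0, 0,0,0,0,0,0]' 1
```

```text
t: 3.32
tool_pos: [0.5093, -0.089, 0.0572]
tool_rot: [149.1, 89.7, 157.2]
ft_force: [-0.3, 0.9, 0.5]
finger_gap: 0.0943
t: 3.98
tool_pos: [0.5114, -0.0907, 0.0596]
tool_rot: [-31.2, 90.0, -23.2]
ft_force: [0.5, 0.2, 0.1]
finger_gap: 0.0444
```

```bash
python3 -m crank '[0,0,0,0,0,0, 0,0,0,0,0,0, 0,0,0,0,0,0, 0,0,0,0,0,0, 0,0,0,0,0,0, 0,0,0,0,0,0, 0,0,0,0,0,0, 0,0,0,0,0,0]'
python3 -m crank '[0,0,0,0,0,0, 0,0,0,0,0,0]'
```

```text
t: 4.65
tool_pos: [0.5113, -0.0907, 0.0595]
tool_rot: [-153.1, 90.0, -145.1]
ft_force: [0.0, 0.7, 0.6]
finger_gap: 0.0006
t: 4.82
tool_pos: [0.5114, -0.0907, 0.0595]
tool_rot: [-40.1, 90.0, -32.1]
ft_force: [-0.1, -0.6, -0.2]
finger_gap: 0.0008
```

The gap went to 0, so the tab was missed. I'll look before doing anything else.

Run:
```python
from h import *
m=eyes.camera_model("wrist");a=eyes.get_image("wrist");b=eyes.get_image("scene");np.savez("w2.npz",**m)
c=np.hstack([cv2.resize(a[100:340,200:440],(400,400)),cv2.resize(b[140:280,200:340],(400,400))]);cv2.imwrite("pics/w2.png",c[:,:,::-1])
s=observe();print(proj(m,s['tool_pos']),proj(eyes.camera_model("scene"),s['tool_pos']))
```

```text
[319.10205695 229.0585866 ] [297.1054441  187.60536493]
```

View pics/w2.png

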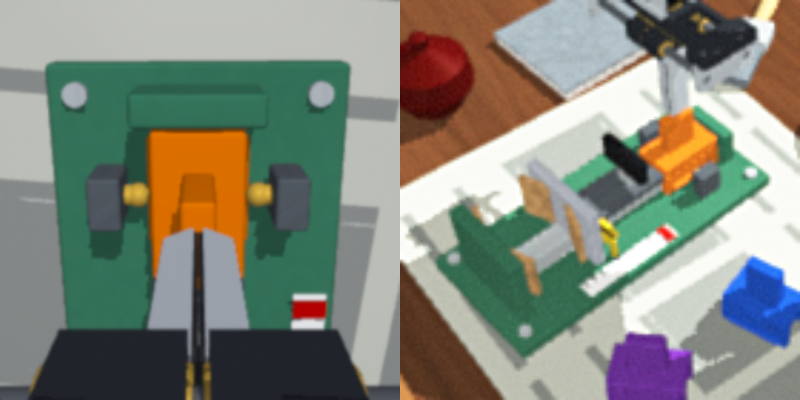

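Run:
```python
from h import *
m=dict(np.load("w2.npz"));s=observe();R=Ro.from_euler('xyz',s['tool_rot'],degrees=True).as_matrix();p=s['tool_pos']
print(p,R.round(3).tolist(),(R.T@(-m['R'].T@m['t']-p)).round(3))
for dx in(0,-.02,-.035):
  for dz in(-.018,-.008,0,.008,.018): print("tipz",round(p[2]-dx,3),dz,proj(m,p+R@[dx,0,dz]).round(1))
a=eyes.get_image("wrist")
o=mask(a,(5,150,60),(20,255,255));P=np.argwhere(o[150:300,270:360]);print(P.min(0)+[150,270],P.max(0)+[150,270])
cv2.imwrite("pics/w3.png",cv2.resize(a[160:280,260:380],None,fx=5,fy=5,interpolation=cv2.INTER_CUBIC)[:,:,::-1])
```

```text
[ 0.51132095 -0.0906463   0.05944307] [[-0.0, -0.139, 0.99], [-0.0, 0.99, 0.139], [-1.0, -0.0, -0.0]] [-0.219 -0.    -0.083]
tipz 0.059 -0.018 [319.1 205.5]
tipz 0.059 -0.008 [319.1 218.7]
tipz 0.059 0 [319.1 229.1]
tipz 0.059 0.008 [319.1 239.2]
tipz 0.059 0.018 [319.1 251.7]
tipz 0.079 -0.018 [319.1 214.1]
tipz 0.079 -0.008 [319.1 228.5]
tipz 0.079 0 [319.1 239.6]
tipz 0.079 0.008 [319.1 250.6]
tipz 0.079 0.018 [319.1 264. ]
tipz 0.094 -0.018 [319.2 221.8]
tipz 0.094 -0.008 [319.2 237. ]
tipz 0.094 0 [319.2 248.9]
tipz 0.094 0.008 [319.2 260.6]
tipz 0.094 0.018 [319.2 274.7]
[177 288] [272 349]
```

View pics/w3.png

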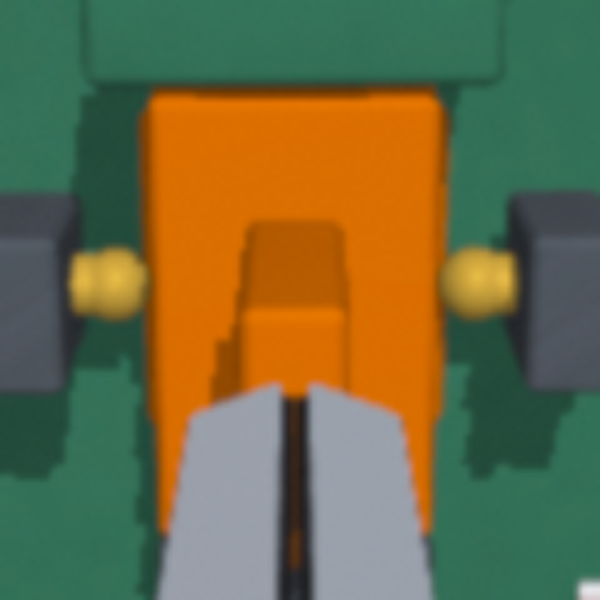

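The finger ends appear to stop at the tab's top (w3 row 237, which corresponds to z ≈ 0.094), not at the reported 0.059. I'll open and check the tip height against both cameras.

```bash
for i in 1 2; do python3 -m crank '[0,0,0,0,0,0, 0,0,0,0,0,0, 0,0,0,0,0,0, 0,0,0,0,0,0, 0,0,0,0,0,0, 0,0,0,0,0,0, 0,0,0,0,0,0, 0,0,0,0,0,0]' 0 | tail -2; done
python3 - <<'E'
from h import *
m=eyes.camera_model("wrist");a=eyes.get_image("wrist").copy();b=eyes.get_image("scene").copy();n=eyes.camera_model("scene")
s=observe();R=Ro.from_euler('xyz',s['tool_rot'],degrees=True).as_matrix();p=s['tool_pos']
for y in(-.047,.047):
  for dx in(0,-.035):
    for k,im in((m,a),(n,b)):
      q=proj(k,p+R@[dx,y,0]).round(1);print(y,dx,q)
c=np.hstack([cv2.resize(a[120:320,200:440],(480,400)),cv2.resize(b[130:250,230:350],(400,400))])[:, :800];cv2.imwrite("pics/w4.png",c[:,:,::-1])
E
```

```text
ft_force: [1.4, -0.8, -0.1]
finger_gap: 0.0504
ft_force: [-0.3, 0.5, 0.0]
finger_gap: 0.0937
-0.047 0 [254.9 229.1]
-0.047 0 [286.9 179.6]
-0.047 -0.035 [244.1 248.9]
-0.047 -0.035 [286. 171.]
0.047 0 [383.4 229. ]
0.047 0 [307.7 196. ]
0.047 -0.035 [394.3 248.9]
0.047 -0.035 [307.3 187.5]
```

View pics/w4.png

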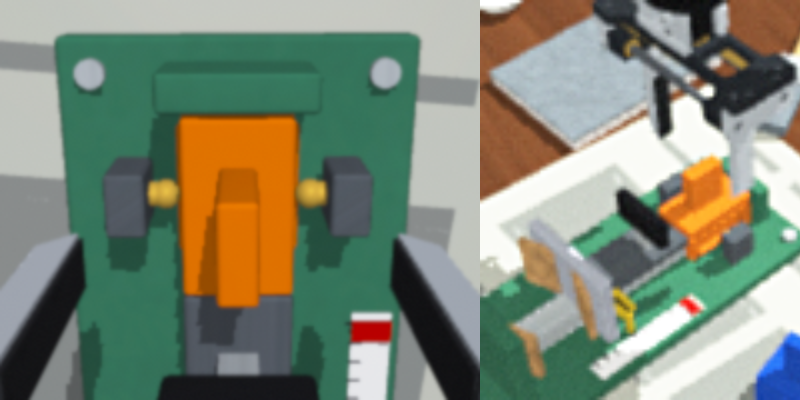

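The finger tips at wrist (399,237) and scene (308,188) both fit 35 mm above the reported TCP, so the real tip height is the reported z plus about 35 mm. The tab is centred between the fingers, so I'll descend 3 cm further while watching the force.

```bash
python3 -m crank '[1,0,0,0,0,0, 1,0,0,0,0,0, 0.5,0,0,0,0,0, 0,0,0,0,0,0]' 0
python3 -m crank '[0.3,0,0,0,0,0, 0.2,0,0,0,0,0, 0,0,0,0,0,0, 0,0,0,0,0,0]'
python3 -m crank '[0,0,0,0,0,0, 0,0,0,0,0,0, 0,0,0,0,0,0, 0,0,0,0,0,0, 0,0,0,0,0,0, 0,0,0,0,0,0, 0,0,0,0,0,0, 0,0,0,0,0,0]' 1 | tail -2
python3 -m crank '[0,0,0,0,0,0, 0,0,0,0,0,0, 0,0,0,0,0,0, 0,0,0,0,0,0, 0,0,0,0,0,0, 0,0,0,0,0,0, 0,0,0,0,0,0, 0,0,0,0,0,0]'
```

```text
t: 6.73
tool_pos: [0.5096, -0.09, 0.0322]
tool_rot: [149.5, 89.8, 157.5]
ft_force: [0.1, 0.4, 0.4]
finger_gap: 0.0937
t: 7.07
tool_pos: [0.5114, -0.0907, 0.0295]
tool_rot: [-25.5, 90.0, -17.5]
ft_force: [-0.3, -0.2, 0.4]
finger_gap: 0.0939
ft_force: [0.4, 0.1, -0.2]
finger_gap: 0.0439
t: 8.4
tool_pos: [0.5113, -0.0907, 0.0294]
tool_rot: [-107.4, 90.0, -99.4]
ft_force: [0.1, -1.0, -0.7]
finger_gap: 0.014
```

The gap is 14 mm, so the tab is gripped. I'll pull straight up gently.

```bash
python3 -m crank '[-0.1,0,0,0,0,0, -0.1,0,0,0,0,0, -0.1,0,0,0,0,0, -0.1,0,0,0,0,0]'
python3 -m crank '[-0.1,0,0,0,0,0, -0.1,0,0,0,0,0, -0.1,0,0,0,0,0, -0.2,0,0,0,0,0, -0.3,0,0,0,0,0, -0.5,0,0,0,0,0, -0.7,0,0,0,0,0, -1,0,0,0,0,0]'
python3 -m crank '[-1,0,0,0,0,0, -1,0,0,0,0,0, -1.5,0,0,0,0,0, -1.5,0,0,0,0,0, -1.5,0,0,0,0,0, 0,0,0,0,0,0]'
python3 - <<'E'
from h import *
a=eyes.get_image("wrist");b=eyes.get_image("scene")
c=np.hstack([cv2.resize(a[120:320,200:440],(480,400)),cv2.resize(b[110:250,230:370],(320,320))[:, :].repeat(1,0) if 0 else cv2.resize(b[110:250,240:352],(320,400))]);cv2.imwrite("pics/w5.png",c[:,:,::-1])
s=observe();R=Ro.from_euler('xyz',s['tool_rot'],degrees=True).as_matrix();p=s['tool_pos']
print(s['t'],p,R.T@(np.array([.486,.338,p[2]])-p))
E
```

```text
t: 8.73
tool_pos: [0.5101, -0.0903, 0.0318]
tool_rot: [152.2, 89.9, 160.2]
ft_force: [2.6, -1.5, -13.6]
finger_gap: 0.0139
t: 9.4
tool_pos: [0.512, -0.0908, 0.0649]
tool_rot: [-20.7, 89.9, -12.6]
ft_force: [-0.7, 0.0, -2.9]
finger_gap: 0.0135
t: 9.9
tool_pos: [0.514, -0.0917, 0.133]
tool_rot: [-30.3, 89.6, -22.3]
ft_force: [0.8, -0.9, -2.0]
finger_gap: 0.0135
10.0 [ 0.51186901 -0.09086813  0.12939746] [-3.72333894e-04  4.28290803e-01  3.41164131e-02]
```

View pics/w5.png

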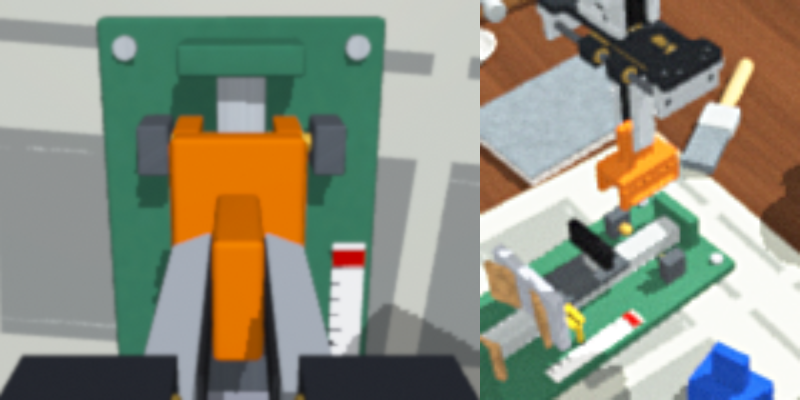

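The block is free and held, at about (238,240) in the wrist crop with the rail empty beneath it. I'll carry it to the tray.

```bash
python3 -m crank '[0,1.5,0.1,0,0,0, 0,3,0.25,0,0,0, 0,3.5,0.28,0,0,0, 0,3.5,0.28,0,0,0, 0,3.5,0.28,0,0,0, 0,3.5,0.28,0,0,0, 0,3.5,0.28,0,0,0, 0,3.5,0.28,0,0,0]' | head -2
python3 -m crank '[0,3.5,0.28,0,0,0, 0,3.5,0.28,0,0,0, 0,3.5,0.28,0,0,0, 0,3,0.28,0,0,0, 0,2,0.26,0,0,0, 0,1.3,0.2,0,0,0, 0,0,0,0,0,0, 0,0,0,0,0,0]'
python3 -m crank '[2,0,0,0,0,0, 2,0,0,0,0,0, 2,0,0,0,0,0, 2,0,0,0,0,0, 1,0,0,0,0,0, 0.5,0,0,0,0,0, 0,0,0,0,0,0, 0,0,0,0,0,0]'
python3 - <<'E'
from h import *
a=eyes.get_image("wrist");b=eyes.get_image("scene")
c=np.hstack([cv2.resize(a[100:340,160:480],(480,360)),cv2.resize(b[230:350,350:457],(320,360))]);cv2.imwrite("pics/w6.png",c[:,:,::-1])
E
```

```text
t: 10.67
tool_pos: [0.4946, 0.1663, 0.1272]
t: 11.33
tool_pos: [0.4877, 0.3328, 0.1275]
tool_rot: [-148.2, 89.9, -140.1]
ft_force: [0.5, 0.0, -2.5]
finger_gap: 0.0138
t: 12.0
tool_pos: [0.4889, 0.333, 0.0343]
tool_rot: [10.6, 89.9, 18.5]
ft_force: [-0.1, -0.4, -1.3]
finger_gap: 0.0138
```

View pics/w6.png

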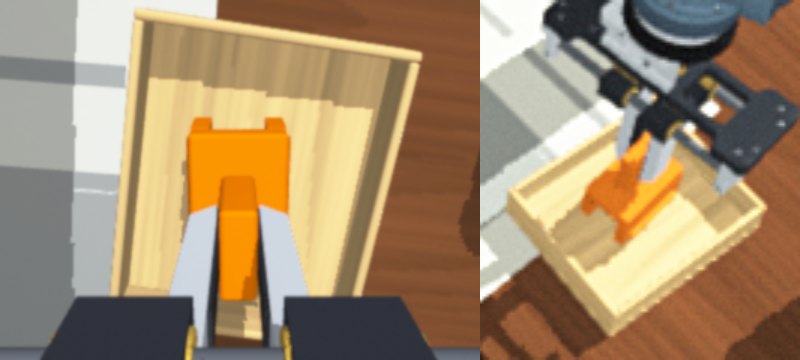

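The block is inside the tray's outline with margin on all sides. I'll lower it to the floor and release.

```bash
python3 -m crank '[0.5,0,0,0,0,0, 0.4,0,0,0,0,0, 0.2,0,0,0,0,0, 0.2,0,0,0,0,0, 0.1,0,0,0,0,0, 0.1,0,0,0,0,0, 0,0,0,0,0,0]'
python3 -m crank '[0.1,0,0,0,0,0, 0.1,0,0,0,0,0, 0,0,0,0,0,0]'
```

```text
t: 12.68
tool_pos: [0.4883, 0.3333, 0.0185]
tool_rot: [3.6, 90.0, 11.6]
ft_force: [-0.1, -0.9, -2.9]
finger_gap: 0.0135
t: 12.93
tool_pos: [0.4884, 0.3334, 0.0184]
tool_rot: [-133.0, 90.0, -125.0]
ft_force: [-5.4, -2.5, 9.3]
finger_gap: 0.0136
```

```bash
for i in 1 2; do python3 -m crank '[0,0,0,0,0,0, 0,0,0,0,0,0, 0,0,0,0,0,0, 0,0,0,0,0,0, 0,0,0,0,0,0, 0,0,0,0,0,0]' 0.5 | tail -2; done
python3 -m crank '[-1,0,0,0,0,0, -2,0,0,0,0,0, -2,0,0,0,0,0, -2.5,0,0,0,0,0, -2.5,0,0,0,0,0, -2,0,0,0,0,0, 0,0,0,0,0,0]'
python3 - <<'E'
from h import *
s=observe();print(s['joints'].round(1),s['t'])
im=eyes.get_image("top");cv2.imwrite("pics/t7.png",im[:,:,::-1]);b=eyes.get_image("scene")
for n,i in(("top",im),("scene",b)):
    o=mask(i,(8,150,120),(19,255,255));q=np.array(ray(eyes.camera_model(n),(1,1),0));k,l,st,ce=cv2.connectedComponentsWithStats(o)
    print(n,[(st[j].tolist(),ce[j].round(0).tolist(),ray(eyes.camera_model(n),ce[j],.04).round(3).tolist()) for j in range(1,k) if st[j,4]>40])
E
```

```text
ft_force: [-0.0, 0.9, -0.0]
finger_gap: 0.0463
ft_force: [0.1, 0.2, -0.1]
finger_gap: 0.0467
t: 14.52
tool_pos: [0.4913, 0.3347, 0.1426]
tool_rot: [15.6, 89.4, 23.6]
ft_force: [0.8, 0.4, 1.3]
finger_gap: 0.0467
[ 23.3   7.6  99.3   0.   72.6 -74.7] 14.5167
top [([221, 201, 9, 17, 96], [225.0, 208.0], [0.482, 0.316, 0.04]), ([167, 231, 14, 7, 49], [175.0, 234.0], [0.393, 0.488, 0.04])]
scene [([86, 44, 325, 356, 30903], [237.0, 175.0], [0.623, -0.264, 0.04]), ([346, 45, 81, 60, 1125], [390.0, 74.0], [-0.168, -0.44, 0.04]), ([485, 129, 155, 135, 5839], [571.0, 194.0], [-0.136, 0.383, 0.04]), ([315, 175, 325, 225, 38946], [510.0, 320.0], [0.338, 0.53, 0.04]), ([361, 202, 14, 15, 105], [369.0, 208.0], [0.377, 0.082, 0.04]), ([379, 217, 10, 11, 61], [384.0, 222.0], [0.377, 0.146, 0.04]), ([410, 242, 11, 14, 66], [416.0, 248.0], [0.37, 0.262, 0.04]), ([383, 277, 34, 37, 581], [400.0, 296.0], [0.498, 0.339, 0.04])]
```

The block was released in the tray at about (0.498, 0.339). Next I'll go over the bar and turn 90° so the jaws straddle it, with the camera on the scale side.

```bash
python3 -m crank '[0,-3.25,0.22,0,0,0, 0,-3.25,0.22,0,0,0, 0,-3.25,0.22,0,0,0, 0,-3.25,0.22,0,0,0, 0,-3.25,0.22,0,0,0, 0,-3.25,0.22,0,0,0, 0,-3.25,0.22,0,0,0]' | head -1
python3 -m crank '[0,-3.25,0.22,0,0,0, 0,-3.25,0.22,0,0,0, 0,-3.25,0.22,0,0,0, 0,-3.25,0.22,0,0,0, 0,-3.25,0.22,0,0,0, 0,-3.25,0.22,0,0,0, 0,0,0,6,0,0, 0,0,0,6,0,0]' | head -2
python3 -m crank '[0,0,0,6,0,0, 0,0,0,6,0,0, 0,0,0,6,0,0, 0,0,0,6,0,0, 0,0,0,6,0,0, 0,0,0,6,0,0, 0,0,0,6,0,0, 0,0,0,6,0,0]' | head -2
python3 -m crank '[0,0,0,6,0,0, 0,0,0,6,0,0, 0,0,0,6,0,0, 0,0,0,6,0,0, 0,0,0,6,0,0, 0,0,0,0,0,0, 0,0,0,0,0,0]'
python3 - <<'E'
from h import *
m=eyes.camera_model("wrist");im=eyes.get_image("wrist");cv2.imwrite("pics/w8.png",im[:,:,::-1]);np.savez("w8.npz",**m)
s=observe();print(s['t'],s['tool_pos'],Ro.from_euler('xyz',s['tool_rot'],degrees=True).as_matrix().round(3).tolist())
print(proj(m,s['tool_pos']*[1,1,0]+[0,0,.093]),s['joints'].round(1))
E
```

```text
t: 15.2
t: 15.87
tool_pos: [0.5741, -0.0827, 0.134]
t: 16.53
tool_pos: [0.5739, -0.0807, 0.134]
t: 17.12
tool_pos: [0.5742, -0.0808, 0.1347]
tool_rot: [-116.7, 89.8, 161.4]
ft_force: [1.1, 0.2, 0.8]
finger_gap: 0.0468
17.1667 [ 0.57447932 -0.08090084  0.13506336] [[-0.002, 0.99, 0.142], [0.001, 0.142, -0.99], [-1.0, -0.002, -0.001]]
[319.67765508 210.80444145] [-19.2   6.6 101.1  -0.   72.4 -27.4]
```

View pics/w8.png

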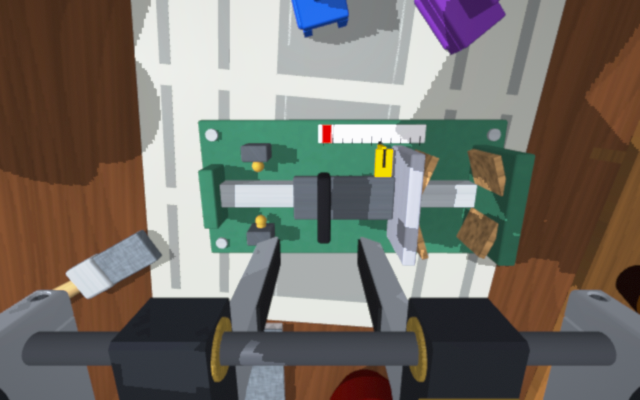

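The bar is at column 323, rows 173–243, with the TCP column at 320. The red mark is at (326,134), the yellow pointer flag at (384,160), and its lower tip near (379,144). The jaws straddle the bar with room on both sides.

```bash
cat > pm.py <<'E'
from h import *
def meas(im,m,R,p,c0=300):
    y=mask(im,(22,120,60),(33,255,255));y[:,:c0]=0;y[:,480:]=0;y[:100]=0;y[215:]=0
    r=mask(im,(0,170,100),(5,255,255))|mask(im,(174,170,100),(180,255,255));r[:,:230]=0;r[:,450:]=0;r[:90]=0;r[165:]=0
    f=lambda q,z:(R.T@(ray(m,q,z)-p)*1000)[1]
    P=np.argwhere(r)[:,::-1];mk=f(P.mean(0),.017);print("mark px",P.mean(0).round(1),"x",mk.round(1))
    for row in np.where(y.any(1))[0]:
        c=np.where(y[row])[0];print(row,c.min(),c.max(),len(c),"x(z=.02)",f((c.mean(),row),.02).round(1))
    return mk
E
python3 - <<'E'
from pm import *
m=dict(np.load("w8.npz"));im=cv2.imread("pics/w8.png")[:,:,::-1];s=observe();R=Ro.from_euler('xyz',s['tool_rot'],degrees=True).as_matrix();p=s['tool_pos']
meas(im,m,R,p)
print(im[138:150,372:392].sum(2)//3)
f=lambda q,z:(R.T@(ray(m,q,z)-p)*1000)[1:].round(1)
dk=(im.max(2)<45);dk[:165]=0;dk[250:]=0;dk[:,:312]=0;dk[:,336:]=0;P=np.argwhere(dk)[:,::-1];print("bar",P.min(0),P.max(0));
for r in(180,205,230):
    c=np.where(dk[r])[0];print(r,c.min(),c.max(),f((c.min()-.5,r),.093),f((c.max()+.5,r),.093))
print("ends",f((323,P[:,1].min()),.093),f((323,P[:,1].max()),.093),f((399,200),.095))
E
```

```text
mark px [326.5 133.4] x 7.2
144 378 381 4 x(z=.02) 61.9
145 377 383 7 x(z=.02) 62.5
146 377 385 9 x(z=.02) 63.6
147 377 386 10 x(z=.02) 64.1
148 377 390 14 x(z=.02) 66.3
149 376 392 17 x(z=.02) 66.9
150 375 392 17 x(z=.02) 66.4
151 375 392 17 x(z=.02) 66.4
152 375 392 17 x(z=.02) 66.5
153 375 392 17 x(z=.02) 66.5
154 375 392 17 x(z=.02) 66.6
155 375 392 17 x(z=.02) 66.7
156 375 392 17 x(z=.02) 66.7
157 375 392 17 x(z=.02) 66.8
158 375 392 17 x(z=.02) 66.8
159 375 392 17 x(z=.02) 66.9
160 375 392 17 x(z=.02) 67.0
161 375 392 17 x(z=.02) 67.0
162 375 392 17 x(z=.02) 67.1
163 375 392 16 x(z=.02) 67.2
164 375 392 16 x(z=.02) 67.2
165 375 391 16 x(z=.02) 66.8
166 375 391 17 x(z=.02) 66.8
167 375 391 17 x(z=.02) 66.9
168 375 391 17 x(z=.02) 66.9
169 375 391 17 x(z=.02) 67.0
170 374 391 18 x(z=.02) 66.5
171 374 391 18 x(z=.02) 66.6
172 374 391 18 x(z=.02) 66.7
173 374 391 18 x(z=.02) 66.7
174 374 391 18 x(z=.02) 66.8
175 374 391 18 x(z=.02) 66.8
176 374 391 18 x(z=.02) 66.9
[[228 249 252 252 252 252 252 251 236 213 246 252 252 252 252 252 252 249
  226 221]
 [228 249 252 252 252 252 252 249
[... 383 characters left out ...]
117 125]
 [ 99 108 109 109 112 113  96  83  80  86  90  95 101 103 103 103 103 100
   98 103]
 [100 106 106 107 114 124 111 107 100  95  98  98  95  91  83  81  81  80
   86 102]
 [105 106 106 107 116 126 121 121 116 113 116 115 116 114  94  77  73  73
   79 101]
 [106 107 107 109 118 126 122 125 125 129 144 148 148 138 116  86  78  77
   79  99]
 [106 107 108 116 127 130 125 128 128 134 146 145 142 135 116 104 103 103
  103 111]
 [106 107 112 126 138 135 138 139 138 139 135 104  93  93 104 121 130 131
  131 130]]
bar [318 173] [330 241]
180 319 329 [ -0.9 -26.8] [  8.2 -26.9]
205 319 330 [-0.9 -5.1] [ 9.3 -5.1]
230 319 329 [-0.9 17.6] [ 8.7 17.6]
ends [  2.8 -32.8] [ 3.  27.9] [ 66.8 -10.2]
```

```bash
python3 -m crank '[0,0.35,-0.2,0,0,0, 2,0,0,0,0,0, 2.5,0,0,0,0,0, 2.5,0,0,0,0,0, 2,0,0,0,0,0, 1.5,0,0,0,0,0, 0.5,0,0,0,0,0, 0,0,0,0,0,0]'
python3 -m crank '[0,0,0,0,0,0, 0,0,0,0,0,0, 0,0,0,0,0,0, 0,0,0,0,0,0, 0,0,0,0,0,0, 0,0,0,0,0,0, 0,0,0,0,0,0, 0,0,0,0,0,0]' 1
python3 - <<'E'
from pm import *
m=eyes.camera_model("wrist");im=eyes.get_image("wrist");cv2.imwrite("pics/w9.png",im[:,:,::-1]);s=observe();R=Ro.from_euler('xyz',s['tool_rot'],degrees=True).as_matrix();p=s['tool_pos'];np.savez("w9.npz",**m,p=p,Rt=R)
meas(im,m,R,p)
E
```

```text
t: 17.83
tool_pos: [0.5774, -0.0781, 0.0248]
tool_rot: [-117.6, 89.8, 160.5]
ft_force: [-0.2, -0.7, -0.5]
finger_gap: 0.0468
t: 18.5
tool_pos: [0.5784, -0.0789, 0.027]
tool_rot: [-62.9, 90.0, -144.9]
ft_force: [-2.8, -0.1, 5.5]
finger_gap: 0.0117
mark px [323.1 145.3] x 2.6
160 399 401 3 x(z=.02) 57.1
161 397 403 7 x(z=.02) 57.1
162 397 405 9 x(z=.02) 57.9
163 397 406 10 x(z=.02) 58.3
164 397 408 12 x(z=.02) 59.1
165 397 410 14 x(z=.02) 59.8
166 397 412 16 x(z=.02) 60.6
167 397 413 17 x(z=.02) 61.0
168 397 413 17 x(z=.02) 61.1
169 397 418 18 x(z=.02) 61.6
170 397 422 26 x(z=.02) 64.4
171 397 423 24 x(z=.02) 64.7
172 397 423 24 x(z=.02) 64.8
173 397 423 24 x(z=.02) 64.8
174 397 423 25 x(z=.02) 65.0
175 397 423 25 x(z=.02) 65.0
176 396 423 25 x(z=.02) 64.7
177 396 423 25 x(z=.02) 64.8
178 396 422 24 x(z=.02) 64.4
179 396 422 24 x(z=.02) 64.5
180 396 422 24 x(z=.02) 64.5
181 396 422 24 x(z=.02) 64.6
182 396 422 24 x(z=.02) 64.6
183 396 422 24 x(z=.02) 64.7
184 396 422 24 x(z=.02) 64.8
185 396 422 24 x(z=.02) 64.8
186 396 422 24 x(z=.02) 64.9
187 396 422 25 x(z=.02) 65.0
188 396 422 24 x(z=.02) 65.1
189 396 421 23 x(z=.02) 64.7
190 396 421 23 x(z=.02) 64.8
191 395 421 24 x(z=.02) 64.5
192 395 421 24 x(z=.02) 64.5
193 395 421 24 x(z=.02) 64.6
194 395 421 24 x(z=.02) 64.6
195 395 421 24 x(z=.02) 64.7
196 395 421 24 x(z=.02) 64.8
197 395 421 27 x(z=.02) 64.9
198 395 421 27 x(z=.02) 65.0
199 395 421 27 x(z=.02) 65.0
200 395 420 26 x(z=.02) 64.7
201 395 420 26 x(z=.02) 64.8
202 395 420 26 x(z=.02) 64.8
203 395 420 26 x(z=.02) 64.9
204 394 420 27 x(z=.02) 64.6
205 394 420 27 x(z=.02) 64.6
206 394 420 27 x(z=.02) 64.7
207 394 420 27 x(z=.02) 64.8
208 394 420 27 x(z=.02) 64.8
209 394 420 27 x(z=.02) 64.9
210 395 420 26 x(z=.02) 65.3
211 396 419 24 x(z=.02) 65.4
```

The bar is gripped (gap 11.7 mm). Both measurements give 54.4–54.5 mm to open, so I'll pull 53 mm, then measure and trim.

```bash
python3 -m crank '[0,-0.3,0,0,0,0, 0,-0.8,0,0,0,0, 0,-0.8,0,0,0,0, 0,-0.8,0,0,0,0, 0,-0.8,0,0,0,0, 0,-0.8,0,0,0,0, 0,-0.7,0,0,0,0, 0,-0.3,0,0,0,0]'
python3 -m crank '[0,0,0,0,0,0, 0,0,0,0,0,0, 0,0,0,0,0,0]'
python3 - <<'E'
from pm import *
m=eyes.camera_model("wrist");im=eyes.get_image("wrist");cv2.imwrite("pics/w10.png",im[:,:,::-1]);s=observe();R=Ro.from_euler('xyz',s['tool_rot'],degrees=True).as_matrix();p=s['tool_pos']
o=np.load("w9.npz");print("moved mm",(o['Rt'].T@(p-o['p'])*1000).round(1))
meas(im,m,R,p)
cv2.imwrite("pics/c10.png",cv2.resize(im[110:230,330:470],None,fx=5,fy=5,interpolation=cv2.INTER_CUBIC)[:,:,::-1])
E
```

```text
t: 19.22
tool_pos: [0.5286, -0.0861, 0.027]
tool_rot: [79.6, 89.6, -2.4]
ft_force: [12.0, 1.7, -6.8]
finger_gap: 0.012
t: 19.47
tool_pos: [0.529, -0.0861, 0.027]
tool_rot: [80.1, 89.6, -1.9]
ft_force: [10.7, 1.6, -4.1]
finger_gap: 0.0121
moved mm [  0.  -49.9   0.3]
mark px [393.5 145.3] x 52.5
160 397 401 5 x(z=.02) 56.5
161 396 403 8 x(z=.02) 56.9
162 396 404 9 x(z=.02) 57.3
163 396 406 11 x(z=.02) 58.0
164 396 408 13 x(z=.02) 58.8
165 396 410 15 x(z=.02) 59.6
166 396 411 16 x(z=.02) 60.0
167 396 412 17 x(z=.02) 60.4
168 396 412 17 x(z=.02) 60.5
169 396 420 25 x(z=.02) 63.4
170 396 422 27 x(z=.02) 64.1
171 396 422 24 x(z=.02) 64.1
172 396 422 24 x(z=.02) 64.2
173 396 422 24 x(z=.02) 64.2
174 396 422 24 x(z=.02) 64.3
175 396 422 24 x(z=.02) 64.4
176 396 422 24 x(z=.02) 64.4
177 396 422 24 x(z=.02) 64.5
178 396 422 24 x(z=.02) 64.5
179 396 422 25 x(z=.02) 64.6
180 396 422 25 x(z=.02) 64.7
181 395 422 25 x(z=.02) 64.4
182 395 421 24 x(z=.02) 64.0
183 395 421 24 x(z=.02) 64.1
184 395 421 24 x(z=.02) 64.2
185 395 421 24 x(z=.02) 64.2
186 395 421 24 x(z=.02) 64.3
187 395 421 24 x(z=.02) 64.3
188 395 421 24 x(z=.02) 64.4
189 395 421 24 x(z=.02) 64.5
190 301 421 25 x(z=.02) 61.4
191 301 421 25 x(z=.02) 61.4
192 301 421 27 x(z=.02) 58.9
193 301 420 25 x(z=.02) 58.2
194 300 420 27 x(z=.02) 55.7
195 300 420 25 x(z=.02) 58.2
196 300 420 27 x(z=.02) 58.4
197 300 420 28 x(z=.02) 61.5
198 394 420 27 x(z=.02) 64.3
199 394 420 27 x(z=.02) 64.4
200 394 420 27 x(z=.02) 64.5
201 394 420 27 x(z=.02) 64.5
202 394 420 27 x(z=.02) 64.6
203 394 420 27 x(z=.02) 64.7
204 394 419 26 x(z=.02) 64.3
205 394 419 26 x(z=.02) 64.4
206 394 419 26 x(z=.02) 64.5
207 393 419 27 x(z=.02) 64.2
208 393 419 27 x(z=.02) 64.2
209 394 419 26 x(z=.02) 64.6
210 394 419 26 x(z=.02) 64.7
```

```bash
python3 -m crank '[0,-0.2,0,0,0,0, 0,-0.25,0,0,0,0, 0,0,0,0,0,0, 0,0,0,0,0,0, 0,0,0,0,0,0]'
python3 - <<'E'
from pm import *
m=eyes.camera_model("wrist");im=eyes.get_image("wrist");cv2.imwrite("pics/w11.png",im[:,:,::-1]);s=observe();R=Ro.from_euler('xyz',s['tool_rot'],degrees=True).as_matrix();p=s['tool_pos']
o=np.load("w9.npz");print("moved mm",(o['Rt'].T@(p-o['p'])*1000).round(1))
import io,contextlib
f=io.StringIO()
with contextlib.redirect_stdout(f): meas(im,m,R,p)
print('\n'.join(f.getvalue().split('\n')[:6]))
b=eyes.get_image("scene")
c=np.hstack([cv2.resize(im[110:230,330:470],(560,480),interpolation=cv2.INTER_CUBIC),cv2.resize(b[160:260,235:285],(240,480),interpolation=cv2.INTER_CUBIC)])
cv2.imwrite("pics/c11.png",c[:,:,::-1])
E
```

```text
t: 19.93
tool_pos: [0.5248, -0.0867, 0.027]
tool_rot: [80.3, 89.5, -1.7]
ft_force: [10.8, 1.5, -4.8]
finger_gap: 0.0121
moved mm [  0.  -54.2   0.3]
mark px [399.6 145.3] x 57.0
160 397 401 5 x(z=.02) 56.5
161 396 403 8 x(z=.02) 56.9
162 396 404 9 x(z=.02) 57.3
163 396 406 11 x(z=.02) 58.1
164 396 408 13 x(z=.02) 58.9
```

View pics/c11.png

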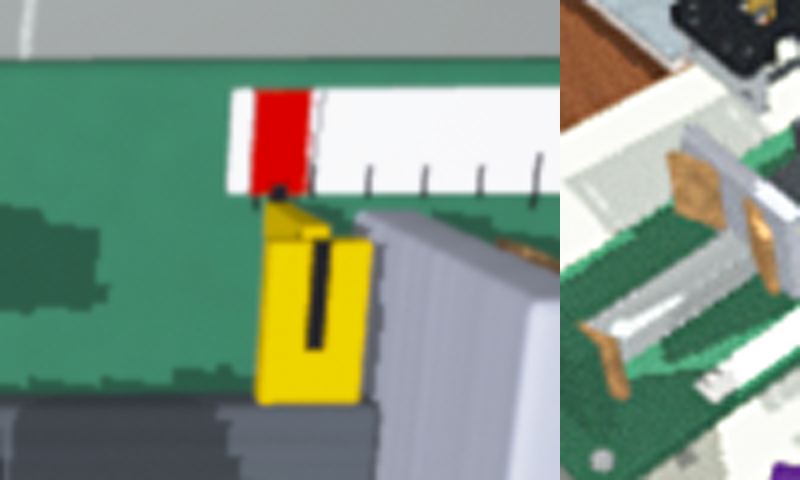

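The pointer's black tip is at crop x 279 and the red mark's middle at 280, so they line up. I'll hold briefly to check for creep, then hand in.

```bash
python3 -m crank '[0,0,0,0,0,0, 0,0,0,0,0,0, 0,0,0,0,0,0, 0,0,0,0,0,0, 0,0,0,0,0,0, 0,0,0,0,0,0]'
python3 - <<'E'
from pm import *
from rig import hand_in
im=eyes.get_image("wrist");dk=im[157:159,385:415].sum(2);print("tip col",385+dk.argmin(1))
r=mask(im,(0,170,100),(5,255,255));r[:,:370]=0;r[:,450:]=0;r[:90]=0;r[165:]=0;print("mark col",np.argwhere(r)[:,1].mean())
b=eyes.get_image("scene");o=mask(b[270:320,375:425],(8,150,120),(19,255,255));print("block in tray px",(o>0).sum())
print(hand_in())
E
```

```text
t: 20.53
tool_pos: [0.5248, -0.0867, 0.027]
tool_rot: [80.0, 89.5, -2.1]
ft_force: [11.4, 1.3, -4.6]
finger_gap: 0.0117
tip col [400 399]
mark col 399.53846153846155
block in tray px 597
the job is handed in; nothing more can be done
None
```

The job is done and handed in at about 20.5 s. The orange block was pulled off the rail and let go in the wooden tray. The jaw is being held open by its black handle, with the pointer at the red mark.

- **Pointer at the mark:** in the last wrist picture the pointer tip is at columns 399–400 and the middle of the mark at 399.5. The jaw is open about 54 mm. The position did not change over the half-second hold before handing in, with the spring pulling about 11 N.
- **Block in the tray:** the scene camera put it at about (0.498, 0.339), inside the tray, just after I let go. It still showed orange there at the end.
- **Bystanders:** I planned the moves to pass clear of them and saw no unexpected contact force. I did not check each one at the end.

**Disagreement:** the reported tool position was about 35 mm lower than where the cameras showed the fingertips. Because of this the first grip on the tab closed above it, on nothing and with no contact. I allowed for the offset from then on, and both later grips held.

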